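# Fit the sprung dust cap to the control box's open port

### The arm

A 6-joint arm with a two-finger parallel gripper is mounted at the origin on the work surface. World frame = base frame: x ahead of the robot, y to its left, z up, the work surface at z = 0. Lengths are in m, angles in rad, forces in N, time in s.
With the tool pointing down it reaches from about 0.375 to 0.9 m from the base axis. Payload 3.1 kg.
Tool frame: the origin (TCP) lies at the centre of the arm's flange, where the gripper is bolted on; the fingertips stand 173 mm ahead of it and the grasp point (between the pads) lies 155 mm ahead of it; z points along the fingers, x is the direction in which the jaws open and shut, and the axes are right-handed (so a half turn about z gives the same grasp; the last joint's range is limited). The gripper opens to 85 mm and grips with 20 to 120 N. Pads are 22 mm wide; open, the fingers measure 114 mm over their backs; the gripper's body (76 mm by 85 mm) begins 54 mm behind the grasp point. The pads swing forward as they close: fully open they stand 13 mm farther back than shut.
Start: joints at [1.077, 0.527, 1.433, -0, 1.181, -0.178], TCP at [0.193, 0.594, 0.405] pointing down, gripper open.
Joint ranges: [-3.08, 3.08], [-0.75, 2.2], [0.22, 2.44], [-1.43, 4.57], [0, 2.65], [-2.85, 2.85]. Speed limits (rad/s): [2.79, 2.79, 3.14, 3.14, 3.14, 3.14].

### API

Orientations are given as a unit quaternion [x, y, z, w].
In Python, from station import manip gives the robot as it stands.
- The arm moves only by the shell command python3 -m jog 'ROWS' [OPENING] [FORCE]. ROWS is JSON, a list that holds one entry, the list of rows, each a list of 4 numbers: the shift along the world's x, y, z in mm, then the turn about the world's z in degrees. A call has exactly 8 rows; each row shifts and turns the commanded pose from where the row before left it; what a row does not reach is not made up. A row lasts 1/8 s, in which the tool goes at most 62.5 mm and 10.7 degrees, less where a joint would pass 70% of its speed; a pose out of reach is approached as far as the arm can. A call is refused whole if a number of a shift passes 62.5 or a number of a turn 10.7, either way. A call with a gripper value outside its range is refused whole. OPENING is the opening in per cent of the stroke, from 0 (shut) to 100 (fully open), set as the call begins (- or left out, the last holds). The fingers move at their own pace and stop on an object; FORCE is the grip in N (left out, the last holds). Time passes only in rows, so rows that do not move let the fingers close, or fill a call up. It gives the time, the measured TCP pose, the force and the opening at its end, in the units of the state.
- manip.sense(): the state, without advancing time (a new reading comes with each control period).
- manip.snapshot(name): name is "scene" or "top"; returns the picture (384x512x3 uint8, red, green, blue); there is no depth.
- manip.camera_info(name): a dict with "fx", "fy", "cx", "cy" (pixels), "R" (3x3) and "t" (3): a world point X has camera coordinates R X + t. Camera axes: x right, y down, z forward; pixel columns grow to the right and rows downward; lengths in m; the calibration is good to about 2 mm. A picture is of the moment at which its call begins. camera_info takes no time and is no camera call.
- manip.sign_off(): hands the job in, once; it reports no verdict.
The state is a dict: "t": time; "q": joint angles; "qd": joint speeds; "tau": joint torques, N m; "tcp_pos": TCP position; "tool_rot": TCP orientation; "force": force on the tool from outside, world axes, zero at the start; "ft_torque": the same for the moment, N m; "finger_gap": opening from 0.0 (shut) to 1.0 (fully open).
Only numpy, scipy, OpenCV 4.12 (cv2) and the standard library are available. Lean on these libraries where they do the work, as an engineer would, in place of code of your own. Each camera call takes 0.05 s, during which the arm holds its last target. There are 200 camera calls.

### The job

Close the one open port on top of the grey control box with the larger of the two sprung dust caps: pinch its two upright tabs together, set it fully home with its flange flat on the rim, and let go so that both tabs spring out and catch under the rim. Leave the small cap and the screw plug on the mat where they are.

Things in the scene. Friction and masses are not known exactly. Their poses are not given: they have to be found in the camera images.
- cap_center (a point): Larger of the two sprung dust caps (black, grey tabs) on the mat: the one to fit. The point is on its axis half-way up, 21 mm above its underside; z up, y the line along which its tabs are pinched. From below: plug 48 mm across, 14 mm deep; flange 68 mm across at 14 to 18 mm; low middle block 24 x 22 mm up to 26 mm; two upright tabs up to 42 mm. Stands on its plug on a 3 mm mat; 65 to 110 g.
- tab_a_grip (a point): Middle of the outer face of the cap's +y tab, 30 mm above the cap's underside, where a finger presses. The tab is an upright plate 20 mm wide along x, 5 mm thick, from 18 to 42 mm above the underside. The outer faces of the two tabs are 56 mm apart when free, 42 mm fully pinched. A grip of 20 to 40 N pinches both fully and carries the cap.
- tab_b_grip (a point): The same point on the -y tab.
- tab_a (a joint): +y tab, in m: 0 sprung fully out, 0.007 pinched fully in; starts to move at 4 N, fully in at 8 N. It carries a square latch 10 mm wide, 3 to 7 mm above the cap's underside, reaching 30.5 mm from the axis when free, 23.5 mm when pinched. Latches that are out do not snap past the port's rim: keep the tabs pinched while the cap goes in.
- tab_b (a joint): The same for the -y tab.
- port_rim (a point): Centre of the mouth of the one open port, level with its flat top rim; z up. A grey collar 76 mm across, 20 mm tall, on the control box. Mouth 54 mm across for the top 5 mm (an inward lip), 63 mm below that, 20 mm deep, contact pins on its floor. Home: cap's flange flat on the rim, point cap_center on the axis 7 mm above this point, latches spread under the lip. Any turn about the axis is right.
- control_box: Grey control box, 268 mm square, 100 mm tall, fixed. Origin at the centre of its underside. On top three round ports at 120 mm from one another: one open, one already capped, one with a hexagonal screw plug; the closed ones stand up to 48 mm above the box top.
- small_cap: A smaller dust cap of the same kind, 45 mm across and 36 mm tall, on the mat, 120 to 180 mm from the larger one; not wanted. Origin at the centre of its underside.
- hex_plug: A loose screw plug with grey hexagonal head, 38 mm across, 24 mm tall, near the mat's far edge. Origin at the centre of its underside.
There are look-alikes about, which are no part of the job. Leave any brown or red look-alike of the part that bears cap_center alone.

How it is judged:
At the end, for the whole second after the job is handed in: The larger dust cap sits in the open port, upright (within 0.05 rad), centred within 5 mm, with its flange on the rim (within 2.5 mm), both tabs sprung out again (within 2.5 mm of fully out) so that the latches lie under the lip (horizontal distance between cap_center and port_rim below 0.005 m and z of cap_center in the frame of port_rim between 0.004 and 0.0095 m and angle between cap_center's own z axis and vertical below 0.05 rad and value of joint each of tab_a, tab_b below 0.0025 m); the robot touches nothing.
It fails at once if the small cap or the screw plug is shifted more than 30 mm (distance of any of small_cap, hex_plug from where it was at the start of the episode above 0.03 m).
It also fails if it takes over 38 s, if anything falls off the work surface, if the arm or the gripper's body presses on something with over 40 N, if the wrist force passes 120 N, or if a joint passes its speed limit or range.

## Working session

There is one attempt and no reset: what is moved stays moved. The work goes in short steps, Python scripts to look and compute and a shell command to move; the robot and the scene stay as the last step left them, time stands still between calls to the robot, and variables do not carry over. Pictures are saved under pics/ and viewed, about 8 in all and at most 12, crops included, and the job is handed in when it is done.

```bash
mkdir -p pics
python3 - <<'E'
from station import manip
import cv2,numpy as np
for n in("scene","top"):
    im=manip.snapshot(n); cv2.imwrite(f"pics/{n}0.png",cv2.resize(im[:,:,::-1],(800,600),interpolation=cv2.INTER_CUBIC)); np.save(f"{n}0.npy",im)
    c=manip.camera_info(n); print(n,{k:np.round(v,3).tolist() for k,v in c.items()})
s=manip.sense();print({k:np.round(s[k],3) for k in s})
E
```

```text
scene {'fx': 408.957, 'fy': 408.957, 'cx': 258.008, 'cy': 190.059, 'R': [[0.843, 0.537, 0.019], [0.414, -0.625, -0.661], [-0.343, 0.566, -0.75]], 't': [-0.461, -0.179, 1.269]}
top {'fx': 435.604, 'fy': 435.604, 'cx': 255.003, 'cy': 191.312, 'R': [[-0.023, -0.999, -0.032], [-0.984, 0.029, -0.176], [0.177, 0.028, -0.984]], 't': [0.013, 0.587, 1.013]}
{'t': np.float64(0.1), 'q': array([ 1.078,  0.528,  1.434,  0.   ,  1.181, -0.178]), 'qd': array([-0.001, -0.001, -0.004,  0.   ,  0.   , -0.001]), 'tau': array([-0.0000e+00, -4.4330e+01, -1.7859e+01, -0.0000e+00,  4.0000e-03,
       -0.0000e+00]), 'tcp_pos': array([0.193, 0.594, 0.404]), 'tool_rot': array([ 0.809,  0.588, -0.001,  0.   ]), 'force': array([-0.065, -0.219, -0.475]), 'ft_torque': array([ 0.025, -0.009, -0.01 ]), 'finger_gap': np.float64(0.998)}
```

View pics/scene0.png

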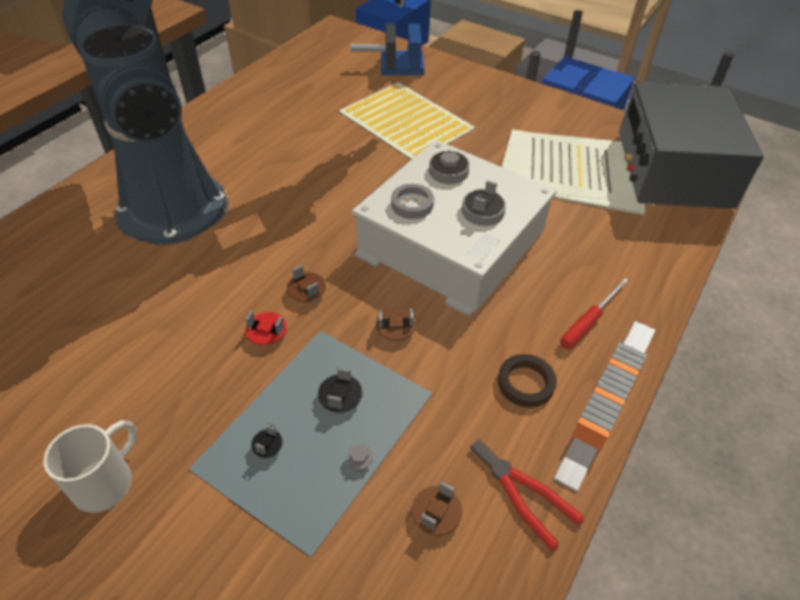

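View pics/top0.png

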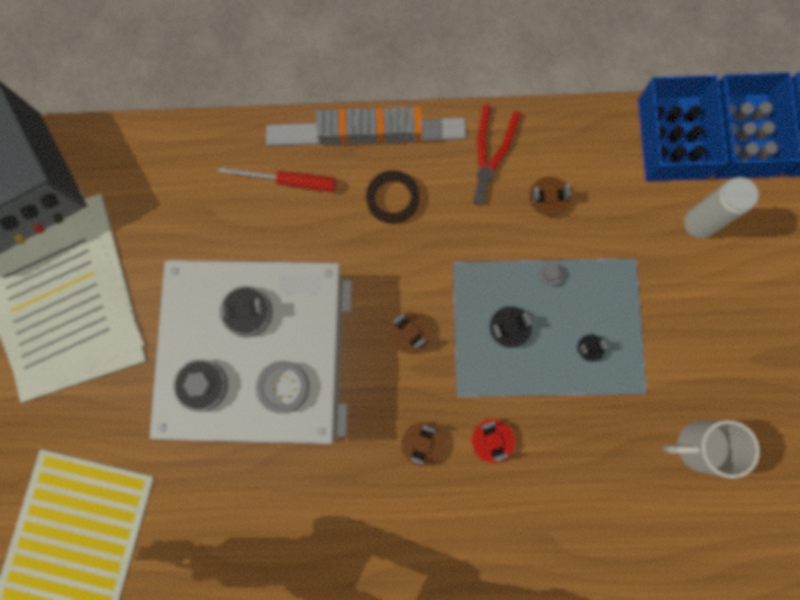

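The scene view shows the black large cap at (340,393), the small cap at (266,442), the hex plug at (359,457) and the open port at (411,200). In the top view they are at (512,326), (592,347), (552,273) and (284,386). The brown look-alikes in the top view are at (552,196), (410,333) and (425,442), and the red one is at (493,440). The black cap at top (512,326) fits: it is on the mat, black with grey tabs, and larger than the one at (592,347). I'll confirm it in enlarged crops.

Run:
```python
import cv2,numpy as np
# crops in native px: (name,u0,v0) size 56x42, scale 7
t=[]
for n,u,v in(("top",300,188),("scene",190,231),("top",154,226),("scene",236,108)):
    im=np.load(n+"0.npy")[v:v+42,u:u+56,::-1]
    c=cv2.resize(im,(392,294),interpolation=cv2.INTER_CUBIC)
    for k in range(0,56,10): cv2.putText(c,str(u+k),(k*7,8),0,.3,(0,255,255)); cv2.line(c,(int((k+.5)*7),10),(int((k+.5)*7),16),(0,255,255))
    for k in range(5,42,10): cv2.putText(c,str(v+k),(0,int((k+.5)*7)),0,.3,(0,255,255)); cv2.line(c,(20,int((k+.5)*7)),(26,int((k+.5)*7)),(0,255,255))
    t.append(c)
cv2.imwrite("pics/crops.png",np.vstack([np.hstack(t[:2]),np.hstack(t[2:])]))
```

```text
(no output)
```

View pics/crops.png

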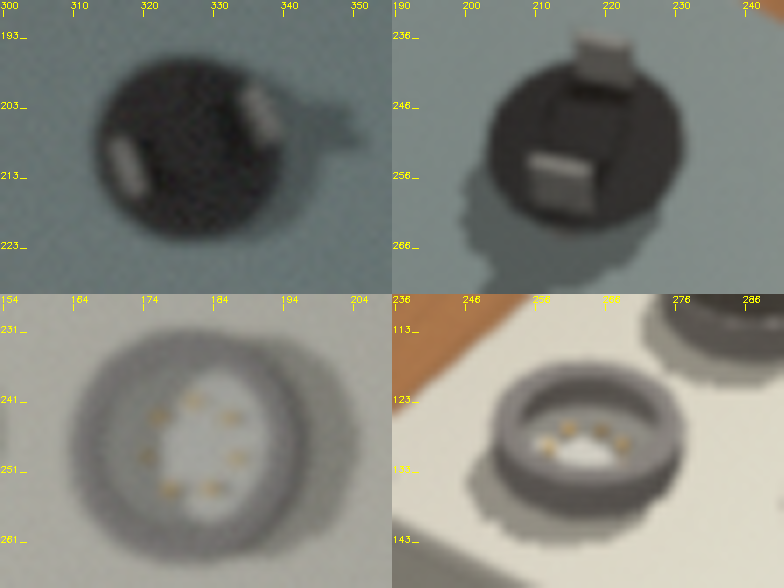

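```bash
cat > h.py <<'E'
import numpy as np,cv2
from station import manip
def px(n,P):
    c=manip.camera_info(n);R,t=np.array(c["R"]),np.array(c["t"])
    p=np.atleast_2d(P)@R.T+t
    return np.c_[c["fx"]*p[:,0]/p[:,2]+c["cx"],c["fy"]*p[:,1]/p[:,2]+c["cy"]]
def xy(n,u,v,z):
    c=manip.camera_info(n);R,t=np.array(c["R"]),np.array(c["t"])
    C=-R.T@t;d=R.T@np.array([(u-c["cx"])/c["fx"],(v-c["cy"])/c["fy"],1]);return (C+d*(z-C[2])/d[2])[:2]
def circ(x,y,z,r,n=48):
    a=np.linspace(0,2*np.pi,n);return np.c_[x+r*np.cos(a),y+r*np.sin(a),z+0*a]
def draw(img,n,u0,v0,s,P,col,closed=False):
    q=((px(n,P)-[u0,v0]+.5)*s*8).astype(int);cv2.polylines(img,[q.reshape(-1,1,2)],closed,col,1,cv2.LINE_AA,3)
def tabs(x,y,z,yaw,ro=.028):  # yaw = direction of tab axis
    d=np.array([np.cos(yaw),np.sin(yaw)]);e=np.array([-d[1],d[0]]);o=[]
    for s in(1,-1): o.append(np.array([[*(np.array([x,y])+s*r*d+w*e),z] for r,w in((ro,-.01),(ro,.01),(ro-.005,.01),(ro-.005,-.01))]))
    return o
E
cat > m.py <<'E'
from h import *
f=lambda u0,v0,a,b:(u0+a/7-.5,v0+b/7-.5)
ct=xy("top",*f(300,188,188,149),.021);cs=xy("scene",*f(190,231,194,141),.021)
pt=xy("top",*f(154,226,186,151),.12);ps=xy("scene",*f(236,108,197,129),.12)
far=xy("scene",*f(190,231,212,37),.045);near=xy("scene",*f(190,231,169,160),.045)
a=xy("top",*f(300,188,127,166),.037);b=xy("top",*f(300,188,261,113),.037)
print("cap",ct,cs,"tabmid",(far+near)/2,(a+b)/2,"port",pt,ps)
for p in(far-near,a-b): print("yaw",np.degrees(np.arctan2(*p[::-1])),np.linalg.norm(p))
print("small",xy("top",592*.64,347*.64,.02))
c=(ct+cs)/2;p=(pt+ps)/2;yaw=np.arctan2(*(far-near+a-b)[::-1]);t=[]
for n,u,v in(("top",300,188),("scene",190,231),("top",154,226),("scene",236,108)):
    im=cv2.resize(np.load(n+"0.npy")[v:v+42,u:u+56,::-1],(392,294),interpolation=cv2.INTER_CUBIC)
    for P in(circ(*c,.021,.034),circ(*p,.12,.038),circ(*p,.12,.027)): draw(im,n,u,v,7,P,(0,255,255))
    for T in tabs(*c,.045,yaw): draw(im,n,u,v,7,T,(0,255,0),True)
    t.append(im)
cv2.imwrite("pics/ov.png",np.vstack([np.hstack(t[:2]),np.hstack(t[2:])]))
E
python3 m.py
```

```text
cap [ 0.54374154 -0.17813776] [ 0.54522653 -0.17687899] tabmid [ 0.54461187 -0.17555318] [ 0.54490056 -0.17825842] port [0.45279213 0.16697914] [0.45554035 0.16812768]
yaw 109.83878126425608 0.05001400649360565
yaw 110.07403454342206 0.050739016750717326
small [ 0.50727791 -0.30542713]
```

View pics/ov.png

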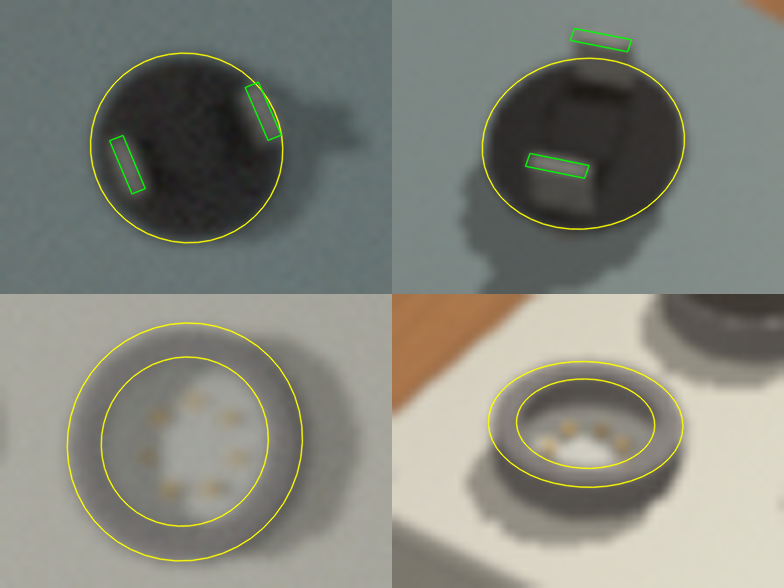

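The crops confirm it: a black flange with two grey tabs, standing on the mat. The overlay model matches in both views. The cap is at (0.5445,-0.1775) with its tab axis at 110°, and the port is at (0.4545,0.1675). The jaw axis is at 72° now, so it needs a +38° turn.

```bash
python3 -m jog '[[[22,-48,0,2.4],[22,-48,0,2.4],[22,-48,0,2.4],[22,-48,0,2.4],[22,-48,0,2.4],[22,-48,0,2.4],[22,-48,0,2.4],[22,-48,0,2.4]]]' 100 30
python3 -m jog '[[[22,-48,0,2.4],[22,-48,0,2.4],[22,-48,0,2.4],[22,-48,0,2.4],[22,-48,0,2.4],[22,-48,0,2.4],[22,-48,0,2.4],[20,-51,0,2.0]]]'
python3 -m jog '[[[0,0,-20,0],[0,0,-30,0],[0,0,-30,0],[0,0,-30,0],[0,0,-20,0],[0,0,0,0],[0,0,0,0],[0,0,0,0]]]'
python3 -c "
from station import manip;import numpy as np;s=manip.sense();print(s['tcp_pos'],s['tool_rot'],s['q'],2*np.degrees(np.arctan2(s['tool_rot'][1],s['tool_rot'][0])))"
```

```text
t: 1.1
tcp_pos: [0.3699, 0.2087, 0.4046]
tool_rot: [0.699, 0.715, -0.0, -0.0]
force: [1.3, 0.9, -0.2]
finger_gap: 1.003
t: 2.1
tcp_pos: [0.5439, -0.1783, 0.4043]
tool_rot: [0.573, 0.819, 0.0, -0.0]
force: [0.3, 0.5, -0.6]
finger_gap: 0.998
t: 3.1
tcp_pos: [0.5439, -0.1769, 0.2758]
tool_rot: [0.574, 0.819, 0.0, 0.001]
force: [0.3, -0.4, -0.4]
finger_gap: 1.001
[ 0.54385228 -0.17690179  0.27578716] [5.73824030e-01 8.18977890e-01 1.17328585e-04 1.08833392e-03] [-5.09813521e-01  6.34844129e-01  1.67676198e+00  1.79450657e-05
  8.27797307e-01 -2.42908241e+00] 109.96531227957864
```

```bash
python3 -m jog '[[[1,-1,-20,0],[0,0,-20,0],[0,0,-15,0],[0,0,-12,0],[0,0,-8,0],[0,0,-4,0],[0,0,0,0],[0,0,0,0]]]' 100 30
python3 - <<'E'
from h import *
t=[]
for n,u,v in(("top",296,176),("scene",180,211)):
    im=manip.snapshot(n)[v:v+66,u:u+66,::-1];t.append(cv2.resize(im,(396,396),interpolation=cv2.INTER_CUBIC))
cv2.imwrite("pics/g1.png",np.hstack(t))
E
```

```text
t: 4.1
tcp_pos: [0.5446, -0.1778, 0.1961]
tool_rot: [0.574, 0.819, 0.0, 0.0]
force: [-0.1, 0.9, 0.3]
finger_gap: 1.004
```

View pics/g1.png

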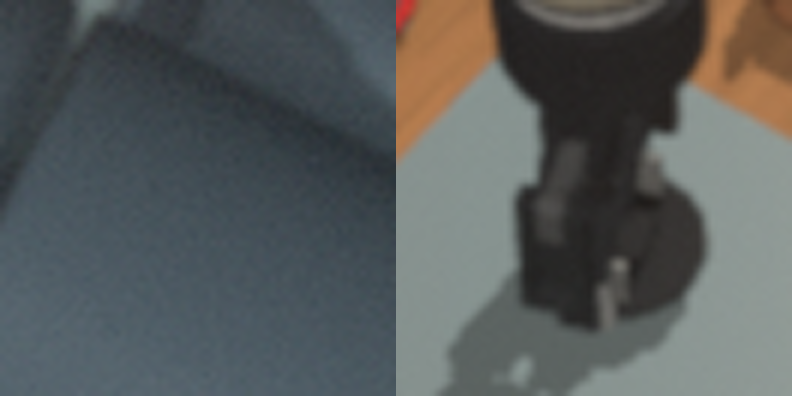

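The scene view shows the jaws straddling both tabs, with the near finger at (590,310) beside the near tab at (618,275). The top view is blocked by the wrist. I'll close the jaws and then lift.

```bash
python3 -m jog '[[[0,0,0,0],[0,0,0,0],[0,0,0,0],[0,0,0,0],[0,0,0,0],[0,0,0,0],[0,0,0,0],[0,0,0,0]]]' 0 30
python3 -m jog '[[[0,0,5,0],[0,0,15,0],[0,0,25,0],[0,0,35,0],[0,0,35,0],[0,0,20,0],[0,0,0,0],[0,0,0,0]]]'
python3 - <<'E'
from h import *
im=manip.snapshot("scene")[120:280,140:310,::-1]
cv2.imwrite("pics/g2.png",cv2.resize(im,None,fx=3.5,fy=3.5,interpolation=cv2.INTER_CUBIC))
E
```

```text
t: 5.2
tcp_pos: [0.5447, -0.1777, 0.1972]
tool_rot: [0.574, 0.819, 0.0, 0.001]
force: [-1.8, 1.0, 8.5]
finger_gap: 0.471
t: 6.2
tcp_pos: [0.544, -0.1775, 0.3302]
tool_rot: [0.574, 0.819, -0.0, -0.001]
force: [-0.2, -0.1, -1.7]
finger_gap: 0.465
```

View pics/g2.png

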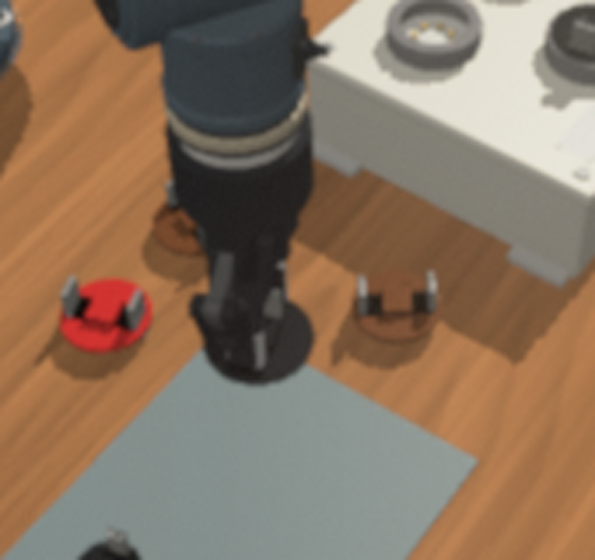

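The cap is off the mat and held level, with its flange at (258,345). I'll carry it to a hover over the port.

```bash
python3 -m jog '[[[-11,43,6,0],[-11,43,6,0],[-11,43,6,0],[-11,43,6,0],[-11,43,6,0],[-11,43,2,0],[-11,43,0,0],[-12,44,0,0]]]'
python3 -m jog '[[[0,0,-10,0],[0,0,-10,0],[0,0,-7,0],[0,0,0,0],[0,0,0,0],[0,0,0,0],[0,0,0,0],[0,0,0,0]]]'
cat > chk.py <<'E'
from h import *
import sys
s=manip.sense();x,y,z=s["tcp_pos"];print(s["tcp_pos"],s["finger_gap"])
u,v=225,75;S=7
raw=manip.snapshot("scene");im=cv2.resize(raw[v:v+80,u:u+80,::-1],None,fx=S,fy=S,interpolation=cv2.INTER_CUBIC)
draw(im,"scene",u,v,S,circ(.4545,.1675,.12,.038),(0,255,255));draw(im,"scene",u,v,S,circ(x,y,z-.1935+.018,.034),(0,255,0));draw(im,"scene",u,v,S,circ(x,y,z-.1935,.024),(255,255,0))
cv2.imwrite(f"pics/{sys.argv[1]}.png",im)
E
python3 chk.py p1
```

```text
t: 7.25
tcp_pos: [0.4548, 0.1685, 0.3616]
tool_rot: [0.574, 0.819, -0.001, -0.001]
force: [0.6, 0.3, -0.6]
finger_gap: 0.469
t: 8.25
tcp_pos: [0.4555, 0.1673, 0.3359]
tool_rot: [0.574, 0.819, 0.0, 0.0]
force: [-0.2, -0.7, -0.9]
finger_gap: 0.468
[0.45548291 0.16726907 0.33590782] 0.4680897764093528
```

View pics/p1.png

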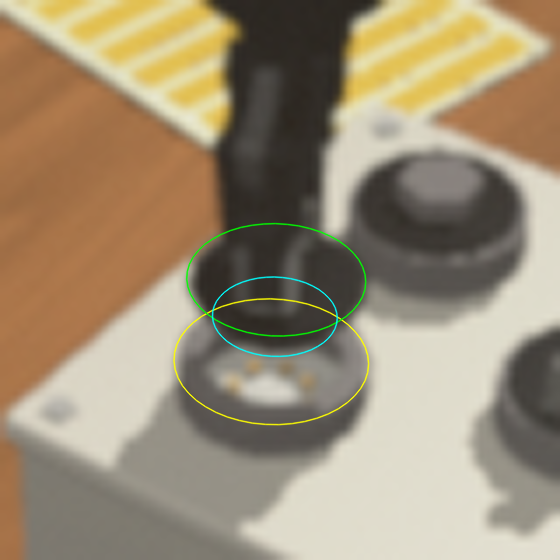

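The flange sits at (190–368, 280) and the rim at (178–370, 360). Both are offset about +3 px from the model, so the two are aligned to about 1 mm. I'll shift x by -1 mm and descend.

```bash
python3 -m jog '[[[-1,0,-8,0],[0,0,-5,0],[0,0,-4,0],[0,0,-4,0],[0,0,-4,0],[0,0,-3,0],[0,0,0,0],[0,0,0,0]]]'
```

```text
t: 9.3
tcp_pos: [0.4545, 0.1673, 0.3078]
tool_rot: [0.574, 0.819, 0.0, 0.0]
force: [0.1, 0.7, -0.5]
finger_gap: 0.466
```

The plug is about 6 mm into the mouth with no contact force. I'll continue.

```bash
python3 -m jog '[[[0,0,-2,0],[0,0,-2,0],[0,0,-2,0],[0,0,-1,0],[0,0,-1,0],[0,0,0,0],[0,0,0,0],[0,0,0,0]]]'
```

```text
t: 10.3
tcp_pos: [0.4544, 0.1673, 0.3003]
tool_rot: [0.574, 0.819, 0.0, 0.0]
force: [-1.5, -0.9, 5.5]
finger_gap: 0.464
```

```bash
python3 -m jog '[[[0,0,-0.5,0],[0,0,-0.5,0],[0,0,-0.5,0],[0,0,0,0],[0,0,0,0],[0,0,0,0],[0,0,0,0],[0,0,0,0]]]'
```

```text
t: 11.3
tcp_pos: [0.4543, 0.1673, 0.3002]
tool_rot: [0.574, 0.819, 0.0, 0.0]
force: [-4.0, -0.3, 17.9]
finger_gap: 0.467
```

Contact is firm at 0.300 against a predicted 0.2995, so the cap is seated. I'll open the jaws and then withdraw.

```bash
python3 -m jog '[[[0,0,0.5,0],[0,0,0,0],[0,0,0,0],[0,0,0,0],[0,0,0,0],[0,0,0,0],[0,0,0,0],[0,0,0,0]]]' 100
python3 -m jog '[[[0,0,4,0],[0,0,8,0],[0,0,15,0],[0,0,25,0],[0,0,30,0],[0,0,30,0],[0,0,20,0],[0,0,0,0]]]'
python3 -m jog '[[[-10,50,0,0],[-10,50,0,0],[-10,50,0,0],[-10,50,0,0],[-10,50,0,0],[-10,50,0,0],[0,0,0,0],[0,0,0,0]]]'
python3 - <<'E'
from h import *
t=[]
for n,u,v in(("top",154,224),("scene",236,98)):
    im=cv2.resize(manip.snapshot(n)[v:v+56,u:u+56,::-1],(392,392),interpolation=cv2.INTER_CUBIC)
    draw(im,n,u,v,7,circ(.4545,.1673,.124,.034),(0,255,255))
    for T in tabs(.4545,.1673,.148,np.radians(110)): draw(im,n,u,v,7,T,(0,255,0),True)
    t.append(im)
cv2.imwrite("pics/end.png",np.hstack(t))
E
```

```text
t: 12.3
tcp_pos: [0.4545, 0.1673, 0.2987]
tool_rot: [0.574, 0.819, 0.0, 0.0]
force: [-0.2, 0.1, -0.5]
finger_gap: 0.997
t: 13.3
tcp_pos: [0.4547, 0.1674, 0.4326]
tool_rot: [0.574, 0.819, 0.002, 0.002]
force: [-0.2, -0.5, 0.2]
finger_gap: 0.997
t: 14.3
tcp_pos: [0.3941, 0.4668, 0.4294]
tool_rot: [0.574, 0.819, -0.002, -0.0]
force: [0.2, -0.5, 0.4]
finger_gap: 1.001
```

View pics/end.png

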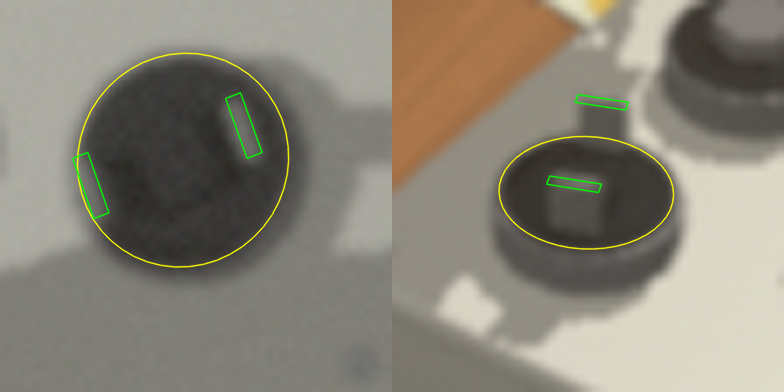

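In the scene view both tab tops, at (602,103) and (575,184), lie on the model drawn at the free 56 mm spacing. The flange ellipse matches the seated height and is level.

```bash
python3 -c "
from station import manip
print(manip.sign_off())"
```

```text
the job is handed in; nothing more can be done
None
```

I fitted the larger black cap into the open port and handed the job in at about 14.4 s of the 38 s allowed. No verdict came back.

**How it went:** I found the cap and port in both camera views, then gripped both tabs at 30 N. I lowered the cap into the mouth until it met firm contact at TCP z 0.300 m, where I expected 0.2995 m. I pressed it down to about 18 N, opened the jaws and moved clear.

**Last checks:**
- **Tabs and flange (scene view):** the flange is level at the seated height. Both tabs are where they should be when sprung fully out.
- **Top view:** the +y tab was hard to see in shadow. The cap appears about 1 mm off the model, which is within the calibration error.
- **Robot:** the force reads near zero with the gripper clear of everything.
- **Other parts:** I kept well clear of the small cap and the screw plug but did not re-measure where they are.

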